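# Seat a carving blank against the bench stops

## Task

First pick up the orange-handled gouge that lies in the way on the carving board and lay it flat in the green tool tray. Then put the wooden carving blank flat on the board and press it fully home into the corner, its long side flush along the long fence and one end against the end stop, and finish while still holding it there, pushing it firmly (about 10 N) against both stops at once with the gripper. Leave the mallet, the sharpening stone and the wax tin where they are.

Things in the scene. Friction and masses are not known exactly. Their poses are not given: they have to be found in the camera images.
- board: Fixed plywood carving board, 260 (its x) x 220 (its y) x 20 mm thick. Origin: centre of its underside, on the bench. Its top is waxed and slippery (friction about 0.25). Two white slick-plastic stops (friction about 0.15) stand on its +x and +y edges and form an inner corner at board x = +115 mm, y = +95 mm.
- long_fence: Fixed white slick-plastic strip along the board's +y edge (the left edge seen from the robot; the board is turned at most 0.35 rad), 218 long (along board x) x 15 wide x 18 mm high above the board's top; its inner face (towards board -y) lies at board y = +95 mm. Origin: centre of its underside, on the board's top; axes as the board's.
- end_stop: Fixed white slick-plastic strip across the board's +x edge (the far edge seen from the robot), 180 long (along board y) x 15 wide x 18 mm high above the board's top; its inner face (towards board -x) lies at board x = +115 mm. Origin: centre of its underside, on the board's top; axes as the board's. Both stops are rigid.
- seat (a point): Point on the board's top where the centre of the blank's underside lies once the blank is fully home in the corner; axes as the board's (x towards the end stop, y towards the long fence). It is at board x = +60, y = +65, z = +20 mm.
- blank: Loose pale wooden block, 110 (its x) x 60 (its y) x 50 mm high, about 0.17 kg, rounded edges, a half-cut dark rosette and two black lines on its top. Starts flat on the bench. Origin: centre of its underside; z up. It is 50 mm high and the stops only 18 mm, so fingers that grip its upper part across the 60 mm width pass over the stops. Either end may go to the end stop.
- gouge: Loose palm gouge, 130 mm long, lying along its x axis flat on the board, pointing into the corner: orange handle 70 x 24 x 22 mm high, centred 30 mm to -x of the origin; brass collar 18 mm in diameter from x = +3 to +11; steel blade 9 x 6 mm out to x = +65 mm. Origin: the underside level of the handle, middle of its length. About 0.07 kg, balanced about 23 mm to -x of the origin (in the handle).
- tray: Fixed open green tool tray, outside 200 (its x) x 150 (its y) x 30 mm high, walls 6 mm, floor 6 mm thick. Origin: centre of its underside, on the bench. It and the blank stand one to the left and one to the right of the board, either way round.
- mallet: Bystander: joiner's mallet lying on the bench, dark head 70 x 120 x 60 mm high, pale handle 160 mm long towards its -x. Origin: under the centre of the head.
- stone: Bystander: blue-white sharpening stone in a wooden holder, 150 (its x) x 50 x 32 mm high. Origin: centre of its underside.
- wax_tin: Bystander: round tin, 76 mm in diameter, 40 mm high. Origin: centre of its underside.

How it is judged:
On the way:
1. the gouge lies flat in the tray, let go and at rest (x of gouge in the frame of tray between -0.09 and 0.09 m and y of gouge in the frame of tray between -0.065 and 0.065 m and z of gouge in the frame of tray below 0.014 m and angle between gouge's own x axis and vertical between 1.47 and 1.67 rad and contact force between the fingers and gouge below 0.05 N and linear speed of gouge below 0.03 m/s), for 0.2 s.
At the end, for the whole second after the job is handed in: Fingers still press the blank (over 2 N), which bears with over 2 N on each stop, at rest, flat on the board, within 4 mm of the seat and 0.04 rad of the fence. The gouge lies flat and untouched inside the tray (origin within 90 x 65 mm of its centre) (all of step 1 and x of blank in the frame of seat between -0.004 and 0.004 m and y of blank in the frame of seat between -0.004 and 0.004 m and z of blank in the frame of seat between -0.004 and 0.004 m and angle between blank's own z axis and vertical below 0.06 rad and angle between the x axis of blank and the x axis of board, either way round below 0.04 rad and contact force between blank and long_fence above 2 N and contact force between blank and end_stop above 2 N and contact force between the fingers and blank above 2 N and linear speed of blank below 0.02 m/s); the arm keeps its last pose, push and grip.
It fails at once if the mallet is moved by more than 25 mm (distance of mallet from where it was at the start of the episode above 0.025 m).
It fails at once if the stone is moved by more than 25 mm (distance of stone from where it was at the start of the episode above 0.025 m).
It fails at once if the wax tin is moved by more than 25 mm (distance of wax_tin from where it was at the start of the episode above 0.025 m).
It also fails if it takes over 59 s, if anything falls off the work surface, if the arm or the gripper's body presses on something with over 40 N, if the wrist force passes 120 N, or if a joint passes its speed limit or range.

## Robot

A 6-joint arm with a two-finger parallel gripper is mounted at the origin on the work surface. World frame = base frame: x ahead of the robot, y to its left, z up, the work surface at z = 0. Lengths are in m, angles in rad, forces in N, time in s.
With the tool pointing down it reaches from about 0.3 to 0.775 m from the base axis. Payload 14.6 kg.
Tool frame: the origin (TCP) lies between the finger pads; the fingertips stand ctrl.tip_extent ahead of it and the grasp point (between the pads) lies 3 mm ahead of it (ctrl.tip_extent is the distance from the TCP to the fingertips, in m); z points along the fingers, y is the line along which they close (so a half turn about z gives the same grasp; the last joint's range is limited). The gripper opens to 94 mm and grips with 3 to 60 N. Pads are 16 mm wide; open, the fingers measure 119 mm over their backs; the gripper's body (75 mm by 177 mm) begins 78 mm behind the grasp point.
Start: joints at [1.269, 0.3, 1.521, -0, 1.321, -0.067], TCP at [0.128, 0.535, 0.227] pointing down, gripper open.
Joint ranges: [-3.03, 3.03], [-0.79, 2.21], [0.23, 2.52], [-1.04, 4.18], [0, 3.07], [-2.55, 2.55]. Speed limits (rad/s): [2.22, 2.22, 2.57, 3.14, 3.14, 3.14].

## Interface

Orientations are given as [roll, pitch, yaw] about the fixed x, y, z axes, in that order (R = Rz(yaw) Ry(pitch) Rx(roll)).
In Python, from station import ctrl gives the robot as it stands.
- The arm moves only by the shell command python3 shift.py [OPENING] [FORCE], which reads ROWS from standard input. ROWS is a JSON list of rows, 1 to 10 of them, each an object with the fields sx, sy, sz (the shift in shares of the most that a row can go, 1 being 50 mm), wx, wy, wz (a rotation vector in fractions of the full range, 1 being 90 degrees); a field left out counts as zero; each row shifts and turns the commanded pose from where the row before left it, along the tool's axes as they then stand; what a row does not reach is not made up. A row lasts 1/10 s, in which the tool goes at most 0.05 m and 0.15 rad, less where a joint would pass 70% of its speed; a pose out of reach is approached as far as the arm can. OPENING is the finger opening in m, set as the command begins (- or left out keeps the last). The fingers move at their own pace and stop on an object; FORCE is the grip in N (left out, the last holds). Time passes only in rows, so rows that do not move let the fingers close. It prints the time, the measured TCP pose, the force, the opening and the grip force at its end. A shift or turn number past 1, either way, is cut back to 1. Input that does not fit is refused with a message, and nothing moves.
- ctrl.get_obs(): the state, without advancing time (a new reading comes with each control period).
- ctrl.camera(name): name is "side" or "top"; returns a dict with "pixels" (400x640x3 uint8, blue, green, red), "fx", "fy", "cx", "cy" (pixels), "k1" (the pictures are not rectified: a ray, as slopes to the right and down, at radius r is drawn at 1 + k1 r^2 times it, then the intrinsics apply), "extrinsics" (4x4, takes a point from camera to world coordinates). Camera axes: x right, y up, looking along -z (the intrinsics and any distortion apply to the point x, -y, -z); pixel columns grow to the right and rows downward; lengths in m; the calibration is good to about 2 mm. A picture is of the moment at which its call begins. There is no depth.
- ctrl.hand_in(): hands the job in; it is judged then, once.
The state is a dict: "time_s": time; "qpos": joint angles; "joint_vel": joint speeds; "tau": joint torques, N m; "ee_pos": TCP position; "eef_rot": TCP orientation; "force": force on the tool from outside, world axes, zero at the start; "moment": the same for the moment, N m; "grip_width": finger opening in m; "grip_force": force on a finger pad.
Only numpy, scipy, OpenCV 4.12 (cv2) and the standard library are available. Lean on these libraries where they do the work, as an engineer would, in place of code of your own. Each camera call takes 0.05 s, during which the arm holds its last target. There are 200 camera calls.

## Working session

There is one attempt and no reset: what is moved stays moved. The work goes in short steps, Python scripts to look and compute and a shell command to move; the robot and the scene stay as the last step left them, time stands still between calls to the robot, and variables do not carry over. Pictures are saved under pics/ and viewed, at most 10 in all, crops included, and the job is handed in when it is done.

```bash
ls; mkdir -p pics
cat > h.py <<'E'
import numpy as np, cv2
from station import ctrl
def snap(n,f):
    c=ctrl.camera(n); cv2.imwrite(f,c["pixels"]); np.save(f[:-4]+'.npy',{k:v for k,v in c.items() if k!='pixels'},allow_pickle=True); return c
def ray(f,u,v):
    c=np.load(f[:-4]+'.npy',allow_pickle=True).item()
    K=np.array([[c['fx'],0,c['cx']],[0,c['fy'],c['cy']],[0,0,1.]])
    p=cv2.undistortPointsIter(np.array([[[u,v]]],float),K,np.array([c['k1'],0,0,0.]),None,None,(3,100,1e-12))[0,0]
    E=np.array(c['extrinsics']); return E[:3,3],E[:3,:3]@np.array([p[0],-p[1],-1])
def at(f,u,v,z):
    o,d=ray(f,u,v); return (o+d*(z-o[2])/d[2]).round(4)
E
python3 - <<'E'
from h import *
for n in('top','side'):
    c=snap(n,f'pics/{n}0.png'); print(n,c['fx'],c['cx'],c['cy'],c['k1'],np.round(c['extrinsics'],3).tolist())
print(ctrl.tip_extent,ctrl.get_obs())
E
```

```text
pics
shift.py
station.py
top 497.1400255043842 320.9784624485538 190.63165357659898 0.0034802793628586587 [[-0.026, 0.997, -0.075, 0.533], [-0.999, -0.024, 0.027, 0.012], [0.025, 0.076, 0.997, 1.169], [0.0, 0.0, 0.0, 1.0]]
side 366.58593063968027 311.95644066007566 193.9654439238146 -0.08009899516896596 [[-0.964, 0.157, -0.216, 0.414], [-0.267, -0.62, 0.738, 0.694], [-0.018, 0.769, 0.639, 0.673], [0.0, 0.0, 0.0, 1.0]]
0.022 {'time_s': 0.1, 'qpos': array([ 1.26937966e+00,  3.00368519e-01,  1.52152367e+00, -2.12942841e-05,
        1.32069266e+00, -6.66252483e-02]), 'joint_vel': array([-0.00067766, -0.00135166, -0.00111586, -0.00115013,  0.00119578,
       -0.00051901]), 'tau': array([ 1.70675761e-03, -5.32648838e+01, -3.53282690e+01,  7.09504914e-02,
        2.34832690e-02, -7.85351858e-05]), 'ee_pos': array([0.12790978, 0.53469973, 0.22696687]), 'eef_rot': array([-3.14060129e+00, -4.54751786e-05,  2.90680649e+00]), 'force': array([-0.62041995, -0.43887958,  0.78905928]), 'moment': array([ 0.02179807, -0.00845655, -0.0195039 ]), 'grip_force': 0.0, 'grip_width': 0.09412080402955932}
```

View pics/top0.png

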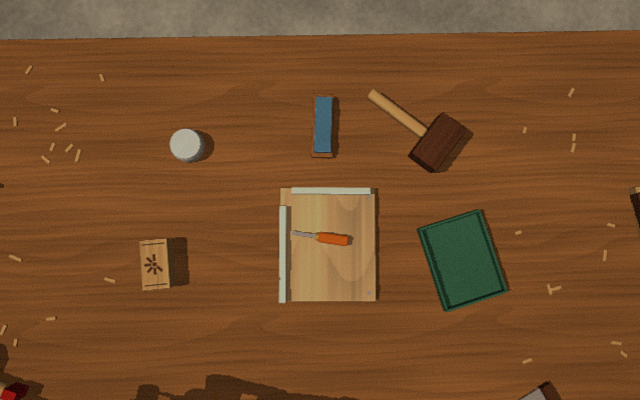

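View pics/side0.png

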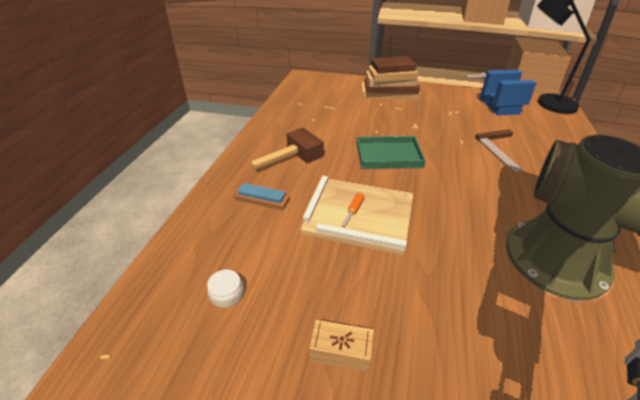

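The top view shows the board around (328,245) with the gouge on it (blade tip at 292,234, handle end at 349,240). The blank is on the left (154,265) and the tray on the right (462,260). The side view agrees. Next I'll enlarge a crop to read the corners.

Run:
```python
import cv2
i=cv2.imread('pics/top0.png')
a=cv2.resize(i[180:310,270:390],None,fx=4,fy=4,interpolation=cv2.INTER_CUBIC)
b=cv2.resize(i[230:300,130:190],None,fx=5,fy=5,interpolation=cv2.INTER_CUBIC)
o=cv2.copyMakeBorder(b,0,520-b.shape[0],0,0,cv2.BORDER_CONSTANT)
cv2.imwrite('pics/c0.png',cv2.hconcat([a,o]))
```

```text
(no output)
```

View pics/c0.png

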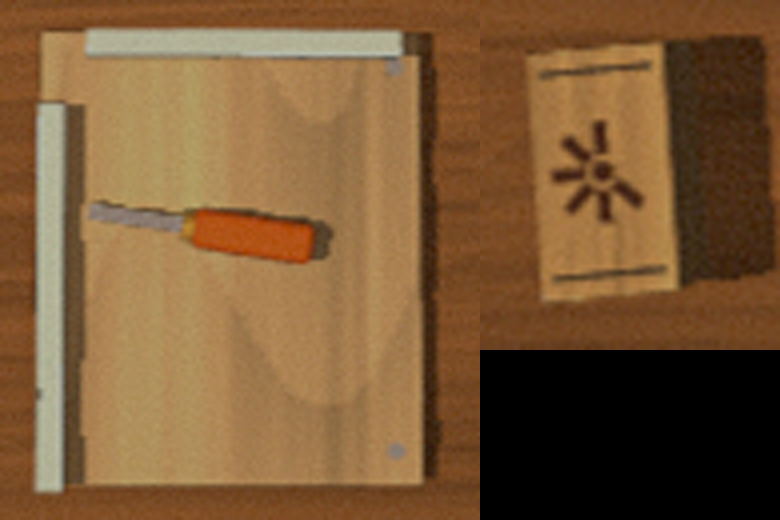

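```bash
cat > m.py <<'E'
from h import *
F='pics/top0.png'
A=lambda x,y:(270+(x-1.5)/4,180+(y-1.5)/4)
B=lambda x,y:(130+(x-482)/5,230+(y-2)/5)
def fit(name,px,z,model):
    P=np.array([at(F,*p,z)[:2] for p in px]); M=np.array(model,float)
    pc,mc=P.mean(0),M.mean(0); a,b=P-pc,M-mc
    th=np.arctan2((b[:,0]*a[:,1]-b[:,1]*a[:,0]).sum(),(a*b).sum())
    R=np.array([[np.cos(th),-np.sin(th)],[np.sin(th),np.cos(th)]]); t=pc-R@mc
    print(name,t.round(4),round(th,4),'res mm',((P-M@R.T-t)*1000).round(1).tolist()); return t,R,th
# fence centre: y .1025, end stop x .1225
bt,bR,bth=fit('board',[A(37,102),A(66,103),A(63,491),A(35,492),A(86,29),A(403,32),A(403,56),A(86,56)],.038,
 [(.109,.11),(.109,.095),(-.109,.095),(-.109,.11),(.13,.09),(.13,-.09),(.115,-.09),(.115,.09)])
for off in (0,):
  fit('board2',[A(37,102),A(66,103),A(63,491),A(35,492)],.038,[(.109,.11),(.109,.095),(-.109,.095),(-.109,.11)])
  fit('boardcorn',[A(421,484),A(84,484)],.02,[(-.13,-.11),(-.13,.09)])
print('seat',bt+bR@[.06,.065])
fit('blank',[B(527,55),B(664,42),B(680,288),B(541,300)],.05,[(.055,.03),(.055,-.03),(-.055,-.03),(-.055,.03)])
fit('tray',[(417,229),(481,209),(508,290),(446,310)],.03,[(.1,.075),(.1,-.075),(-.1,-.075),(-.1,.075)])
for p,z in((A(90,210),.034),(A(187,226),.036),(A(195,209),.04),(A(191,246),.04),(A(316,224),.04),(A(308,263),.04)): print('gouge',at(F,*p,z))
E
python3 m.py
```

```text
board [ 0.4867 -0.0346] -0.0097 res mm [[-8.9, 3.9], [-9.8, 2.5], [-9.0, 6.5], [-9.3, 7.2], [11.2, -4.5], [6.9, -5.6], [8.2, -5.4], [10.8, -4.4]]
board2 [ 0.4757 -0.0296] -0.0264 res mm [[0.2, 0.7], [-0.4, -0.7], [0.3, -0.4], [-0.2, 0.3]]
boardcorn [ 0.4979 -0.0331] -0.0291 res mm [[0.1, 3.8], [-0.1, -3.8]]
seat [0.54730813 0.02981145]
blank [0.4642 0.3554] 0.0613 res mm [[-1.1, 0.1], [-0.7, -0.3], [0.8, -0.3], [1.1, 0.5]]
tray [ 0.4538 -0.3397] 0.2852 res mm [[-3.2, 2.9], [-3.2, -3.5], [2.5, 0.0], [3.9, 0.6]]
gouge [0.5259 0.0496 0.034 ]
gouge [ 0.5154 -0.0052  0.036 ]
gouge [ 0.5249 -0.0099  0.04  ]
gouge [ 0.5042 -0.0071  0.04  ]
gouge [ 0.5147 -0.0782  0.04  ]
gouge [ 0.4928 -0.073   0.04  ]
```

```bash
cat >> m.py <<'E'
print('----')
f=[at(F,*A(*p),.038)[:2] for p in((66,103),(63,491),(37,102),(35,492))]
e=[at(F,*A(*p),.038)[:2] for p in((86,56),(403,56),(86,29),(403,32))]
w=[at(F,*A(*p),.02)[:2] for p in((84,484),(421,484),(421,58),(40,31))]
for n,q in(('fence in/out',f),('end in/out',e),('board',w)): print(n,[x.tolist() for x in q])
d=f[0]-f[1]; t1=np.arctan2(d[1],d[0]); d=e[0]-e[1]; t2=np.arctan2(-d[0],d[1]); d=w[0]-w[1]; t3=np.arctan2(-d[0],d[1]);d=w[2]-w[1];t4=np.arctan2(d[1],d[0])
print('th',t1,t2,t3,t4); th=np.mean([t1,t2,t3,t4]); R=np.array([[np.cos(th),-np.sin(th)],[np.sin(th),np.cos(th)]])
y=np.mean([(R.T@p)[1]for p in f]) ; x=np.mean([(R.T@p)[0]for p in e])
print('centre from stops',R@[x-.1225,y-.1025],'near edge x',(R.T@((w[0]+w[1])/2))[0]+.13-(x-.1225),'right edge', (R.T@((w[2]+w[1])/2))[1]+.11-(y-.1025))
print('seat',R@[x-.1225+.06,y-.1025+.065])
E
python3 m.py|sed -n '/----/,$p'
```

```text
----
fence in/out [[0.5868, 0.0618], [0.3696, 0.0679], [0.5878, 0.0782], [0.3695, 0.0836]]
end in/out [[0.6133, 0.0499], [0.609, -0.1311], [0.6287, 0.0496], [0.6227, -0.1315]]
board [[0.3705, 0.0568], [0.3649, -0.1355], [0.6087, -0.1438], [0.6297, 0.0767]]
th -0.02807733409060956 -0.023752438198843723 -0.02911293704006248 -0.03403115513501551
centre from stops [ 0.49617906 -0.03017781] near edge x 0.0018376119181730544 right edge 0.00030348001786321965
seat [0.55802235 0.03307097]
```

```bash
cat > d.py <<'E'
import sys
from h import *
from scipy.spatial.transform import Rotation as Ro
x,y,z,yaw=map(float,sys.argv[1:5]); o=ctrl.get_obs()
R=Ro.from_euler('xyz',o['eef_rot']); T=Ro.from_euler('xyz',[np.pi,0,yaw])
d=np.array([x,y,z])-o['ee_pos']
print('q',o['qpos'].round(3),'yaw',o['eef_rot'][2].round(4),'d in tool now',R.inv().apply(d).round(4),'in target frame',T.inv().apply(d).round(4),'rotvec',(R.inv()*T).as_rotvec().round(4))
E
python3 d.py .510 -.035 .2 1.40
```

```text
q [ 1.269  0.3    1.522 -0.     1.321 -0.067] yaw 2.9068 d in tool now [-0.5041 -0.4652  0.0274] in target frame [-0.4965  0.4734  0.027 ] rotvec [-8.0000e-04  7.0000e-04  1.5068e+00]
```

The manual's scale: shifts go in shares of 50 mm and turns go in shares of 90 degrees. Converting my numbers, -0.028 m is -0.56, -0.0258 m is -0.516.

```bash
echo '[{"sx": -0.56, "sy": -0.516, "sz": 0.03}, {"sx": -0.56, "sy": -0.516, "sz": 0.03}, {"sx": -0.56, "sy": -0.516, "sz": 0.03}, {"sx": -0.56, "sy": -0.516, "sz": 0.03}, {"sx": -0.56, "sy": -0.516, "sz": 0.03}, {"sx": -0.56, "sy": -0.516, "sz": 0.03}, {"sx": -0.56, "sy": -0.516, "sz": 0.03}, {"sx": -0.56, "sy": -0.516, "sz": 0.03}, {"sx": -0.56, "sy": -0.516, "sz": 0.03}]' | python3 shift.py
echo '[{"sx": -0.56, "sy": -0.516, "sz": 0.03}, {"sx": -0.56, "sy": -0.516, "sz": 0.03}, {"sx": -0.56, "sy": -0.516, "sz": 0.03}, {"sx": -0.56, "sy": -0.516, "sz": 0.03}, {"sx": -0.56, "sy": -0.516, "sz": 0.03}, {"sx": -0.56, "sy": -0.516, "sz": 0.03}, {"sx": -0.56, "sy": -0.516, "sz": 0.03}, {"sx": -0.56, "sy": -0.516, "sz": 0.03}, {"sx": -0.56, "sy": -0.516, "sz": 0.03}]' | python3 shift.py 0.06
echo '[{"wz": 0.0955}, {"wz": 0.0955}, {"wz": 0.0955}, {"wz": 0.0955}, {"wz": 0.0955}, {"wz": 0.0955}, {"wz": 0.0955}, {"wz": 0.0955}, {"wz": 0.0955}, {"wz": 0.0955}]' | python3 shift.py
python3 d.py .510 -.035 .2 1.40
```

```text
time_s: 1.0
ee_pos: [0.3195, 0.249, 0.2138]
eef_rot: [-3.142, 0.0, 2.907]
force: [0.1, 0.8, -0.1]
grip_width: 0.0939
grip_force: 0.0
time_s: 1.9
ee_pos: [0.5106, -0.0355, 0.2001]
eef_rot: [-3.142, -0.0, 2.907]
force: [0.3, 0.1, -0.3]
grip_width: 0.0601
grip_force: 0.0
time_s: 2.9
ee_pos: [0.5099, -0.034, 0.2002]
eef_rot: [-3.141, 0.0, 1.401]
force: [-0.1, 1.0, 0.3]
grip_width: 0.0599
grip_force: 0.0
q [-0.138  0.239  1.664  0.     1.239  0.032] yaw 1.4006 d in tool now [-0.001   0.0002  0.0002] in target frame [-0.001   0.0002  0.0002] rotvec [-0.0006  0.      0.0006]
```

To row units: 0.03 m is 0.6, 0.02 m is 0.4.

```bash
echo '[{"sz": 0.6}, {"sz": 0.6}, {"sz": 0.6}, {"sz": 0.6}, {"sz": 0.4}, {"sz": 0.2}, {"sz": 0.1}, {}]' | python3 shift.py
echo '[{}, {}, {}, {}, {}, {}]' | python3 shift.py 0.005 25
echo '[{"sz": -0.2}, {"sz": -0.4}, {"sz": -0.6}, {"sz": -0.6}, {"sz": -0.6}, {}]' | python3 shift.py
python3 d.py .4538 -.3397 .13 .285
```

```text
time_s: 3.7
ee_pos: [0.5102, -0.034, 0.0455]
eef_rot: [-3.142, 0.0, 1.407]
force: [0.8, 0.7, -0.5]
grip_width: 0.0595
grip_force: 0.0
time_s: 4.3
ee_pos: [0.5101, -0.034, 0.0456]
eef_rot: [3.141, 0.0, 1.407]
force: [0.0, 0.7, 1.7]
grip_width: 0.0235
grip_force: 25.0
time_s: 4.9
ee_pos: [0.5115, -0.0342, 0.1698]
eef_rot: [3.135, -0.0, 1.407]
force: [0.1, 0.2, -1.5]
grip_width: 0.0237
grip_force: 25.0
q [-0.138  0.27   1.7    0.     1.165  0.026] yaw 1.4068 d in tool now [-0.3109 -0.0074  0.0397] in target frame [-0.1413  0.277   0.0398] rotvec [ 0.0058 -0.0039  1.1218]
```

To row units: -0.03 m is -0.6, 0.01 m is 0.2.

```bash
python3 d.py .435 -.345 .13 .285; echo '[{"sx": -0.6, "sy": -0.02}, {"sx": -0.6, "sy": -0.02}, {"sx": -0.6, "sy": -0.02}, {"sx": -0.6, "sy": -0.02}, {"sx": -0.6, "sy": -0.02}, {"sx": -0.6, "sy": -0.02}, {"sx": -0.6, "sy": -0.02}, {"sx": -0.6, "sy": -0.02}, {"sx": -0.6, "sy": -0.02}, {"sx": -0.6, "sy": -0.02, "sz": 0.2}]' | python3 shift.py
echo '[{"wz": 0.0955}, {"wz": 0.0955}, {"wz": 0.0955}, {"wz": 0.0955}, {"wz": 0.0955}, {"wz": 0.0955}, {"wz": 0.0955}, {"wz": 0.0446}, {}]' | python3 shift.py
python3 d.py .435 -.345 .13 .285
python3 -c "
from h import *
snap('side','pics/side1.png')
i=cv2.imread('pics/side1.png')[80:280,200:460]; cv2.imwrite('pics/s1.png',cv2.resize(i,None,fx=3,fy=3))"
```

```text
q [-0.138  0.27   1.7    0.     1.165  0.026] yaw 1.4068 d in tool now [-0.3192 -0.025   0.0396] in target frame [-0.1608  0.2768  0.0398] rotvec [ 0.0058 -0.0039  1.1218]
time_s: 5.9
ee_pos: [0.451, -0.3297, 0.1559]
eef_rot: [3.141, 0.001, 1.407]
force: [0.9, 1.2, -0.2]
grip_width: 0.024
grip_force: 25.0
time_s: 6.8
ee_pos: [0.451, -0.3282, 0.1549]
eef_rot: [-3.141, 0.001, 0.286]
force: [-0.4, -0.8, -1.1]
grip_width: 0.0239
grip_force: 25.0
q [-0.695  0.386  1.581 -0.     1.175  0.59 ] yaw 0.2858 d in tool now [-0.0201  0.0117  0.0249] in target frame [-0.0201  0.0117  0.0249] rotvec [-0.0008  0.0006  0.0008]
```

View pics/s1.png

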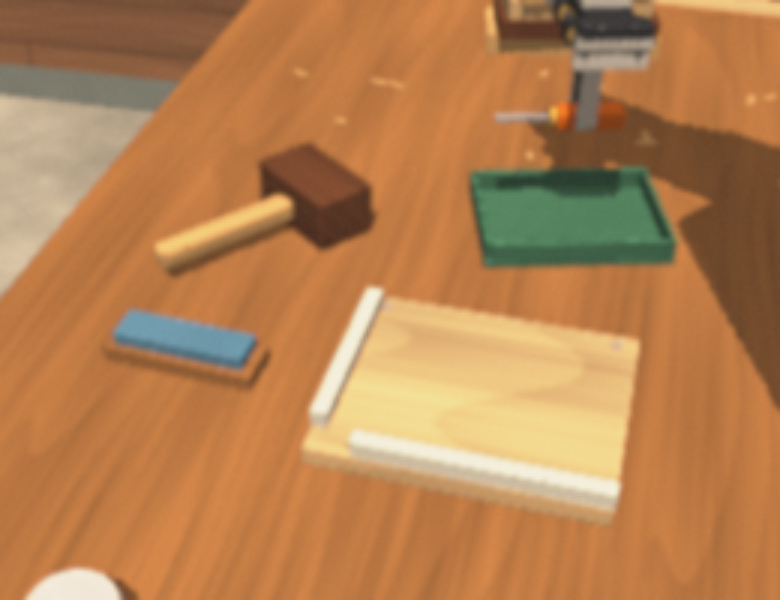

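The gouge is held level (crop 500–625, 115) and lies along the tray. I'll lower it in.

To row units: 0.03 m is 0.6, 0.02 m is 0.4.

```bash
echo '[{"sx": -0.2, "sy": 0.12, "sz": 0.4}, {"sx": -0.2, "sy": 0.12, "sz": 0.6}, {"sz": 0.6}, {"sz": 0.4}, {"sz": 0.2}, {"sz": 0.12}, {"sz": 0.08}, {}]' | python3 shift.py
echo '[{"sz": 0.02}, {}, {}, {}]' | python3 shift.py 0.045
echo '[{"sz": -0.2}, {"sz": -0.6}, {"sz": -0.8}, {"sz": -0.8}, {"sz": -0.8}, {"sz": -0.4}, {}]' | python3 shift.py 
python3 d.py .4642 .3554 .18 -3.08
```

```text
time_s: 7.65
ee_pos: [0.4356, -0.3456, 0.0358]
eef_rot: [3.141, -0.0, 0.287]
force: [0.7, 0.3, -0.5]
grip_width: 0.0238
grip_force: 25.0
time_s: 8.05
ee_pos: [0.4356, -0.3456, 0.0348]
eef_rot: [3.141, -0.0, 0.287]
force: [0.1, -0.3, -0.3]
grip_width: 0.0447
grip_force: 0.0
time_s: 8.75
ee_pos: [0.4362, -0.3462, 0.2183]
eef_rot: [3.136, -0.003, 0.287]
force: [0.7, -0.7, -0.5]
grip_width: 0.0446
grip_force: 0.0
q [-0.737  0.319  1.517 -0.     1.299  0.547] yaw 0.2868 d in tool now [ 0.2253 -0.6651  0.0356] in target frame [-0.0712  0.6985  0.0383] rotvec [ 0.0054  0.007  -2.9163]
```

To row units: -0.0333 m is -0.666, 0.0112 m is 0.224.

```bash
echo '[{"sx": 0.224, "sy": -0.666}, {"sx": 0.224, "sy": -0.666}, {"sx": 0.224, "sy": -0.666}, {"sx": 0.224, "sy": -0.666}, {"sx": 0.224, "sy": -0.666}, {"sx": 0.224, "sy": -0.666}, {"sx": 0.224, "sy": -0.666}, {"sx": 0.224, "sy": -0.666}, {"sx": 0.224, "sy": -0.666}, {"sx": 0.224, "sy": -0.666}]' | python3 shift.py 0.094
echo '[{"sx": 0.224, "sy": -0.666}, {"sx": 0.224, "sy": -0.666}, {"sx": 0.224, "sy": -0.666}, {"sx": 0.224, "sy": -0.666}, {"sx": 0.224, "sy": -0.666}, {"sx": 0.224, "sy": -0.666}, {"sx": 0.224, "sy": -0.666}, {"sx": 0.224, "sy": -0.666}, {"sx": 0.224, "sy": -0.666}, {"sx": 0.224, "sy": -0.666}]' | python3 shift.py
echo '[{"wz": -0.0955}, {"wz": -0.0955}, {"wz": -0.0955}, {"wz": -0.0955}, {"wz": -0.0955}, {"wz": -0.0955}, {"wz": -0.0955}, {"wz": -0.0955}, {"wz": -0.0955}, {"wz": -0.0955}]' | python3 shift.py
echo '[{"wz": -0.0955}, {"wz": -0.0955}, {"wz": -0.0955}, {"wz": -0.0955}, {"wz": -0.0955}, {"wz": -0.0955}, {"wz": -0.0955}, {"wz": -0.0955}, {"wz": -0.0955}, {"wz": -0.0446}]' | python3 shift.py
python3 d.py .4642 .3554 .05 -3.08
python3 -c "
from h import *
snap('top','pics/top2.png')
i=cv2.imread('pics/top2.png')[180:330,130:530]; cv2.imwrite('pics/t2.png',cv2.resize(i,None,fx=2,fy=2))"
```

```text
time_s: 9.75
ee_pos: [0.448, 0.007, 0.2137]
eef_rot: [-3.141, 0.001, 0.287]
force: [1.7, 0.7, 0.1]
grip_width: 0.0942
grip_force: 0.0
time_s: 10.75
ee_pos: [0.4614, 0.3579, 0.2134]
eef_rot: [3.141, 0.001, 0.287]
force: [0.1, -0.3, -0.6]
grip_width: 0.0942
grip_force: 0.0
time_s: 11.75
ee_pos: [0.4615, 0.3564, 0.2134]
eef_rot: [-3.14, 0.001, 1.793]
force: [-0.2, 0.4, 0.1]
grip_width: 0.0943
grip_force: 0.0
time_s: 12.75
ee_pos: [0.4615, 0.3564, 0.2133]
eef_rot: [-3.141, -0.002, -3.071]
force: [-0.4, -0.3, -0.6]
grip_width: 0.094
grip_force: 0.0
q [ 0.595  0.386  1.44   0.     1.318 -1.047] yaw -3.0706 d in tool now [-0.0028 -0.001   0.1633] in target frame [-0.0026 -0.0012  0.1633] rotvec [-0.0009 -0.0015  0.0094]
```

View pics/t2.png

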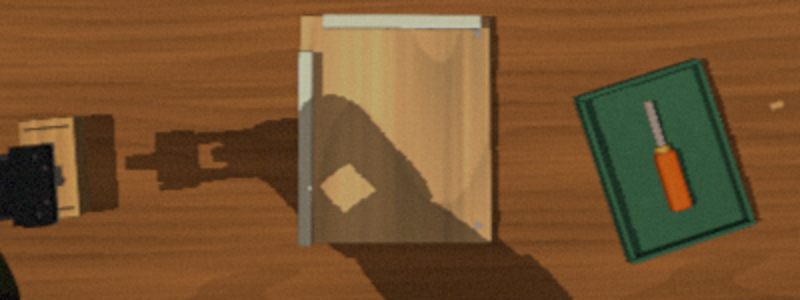

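The gouge lies flat in the tray, (650,100)–(690,212) in the crop. The gripper is over the blank, so I'll descend to TCP z = 0.047.

To row units: 0.035 m is 0.7, 0.03 m is 0.6, 0.009 rad / 1.5708 = 0.0057.

```bash
echo '[{"sx": -0.06, "sy": -0.02, "sz": 0.6, "wz": 0.0057}, {"sz": 0.7}, {"sz": 0.7}, {"sz": 0.6}, {"sz": 0.4}, {"sz": 0.2}, {"sz": 0.12}, {}]' | python3 shift.py
echo '[{}, {}, {}, {}, {}, {}]' | python3 shift.py 0.04 40
echo '[{"sz": -0.2}, {"sz": -0.4}, {"sz": -0.6}, {"sz": -0.4}, {}, {}]' | python3 shift.py
python3 d.py .543 .018 .125 3.115
```

```text
time_s: 13.6
ee_pos: [0.4649, 0.3558, 0.0483]
eef_rot: [-3.141, -0.0, -3.086]
force: [0.2, 0.1, 0.3]
grip_width: 0.0938
grip_force: 0.0
time_s: 14.2
ee_pos: [0.4651, 0.3559, 0.0487]
eef_rot: [3.141, 0.0, -3.085]
force: [-1.2, -0.7, 3.5]
grip_width: 0.0599
grip_force: 40.0
time_s: 14.8
ee_pos: [0.4647, 0.3557, 0.128]
eef_rot: [-3.141, -0.0, -3.085]
force: [-0.3, -1.0, -2.4]
grip_width: 0.0597
grip_force: 40.0
q [ 0.591  0.474  1.523 -0.     1.145 -1.036] yaw -3.0854 d in tool now [-0.0592 -0.3415  0.0031] in target frame [-0.0872 -0.3355  0.003 ] rotvec [-0.0002 -0.0002  0.0828]
```

To row units: -0.0341 m is -0.682, -0.0059 m is -0.118.

```bash
echo '[{"sx": -0.118, "sy": -0.682}, {"sx": -0.118, "sy": -0.682}, {"sx": -0.118, "sy": -0.682}, {"sx": -0.118, "sy": -0.682}, {"sx": -0.118, "sy": -0.682}, {"sx": -0.118, "sy": -0.682}, {"sx": -0.118, "sy": -0.682}, {"sx": -0.118, "sy": -0.682}, {"sx": -0.118, "sy": -0.682}, {"sx": -0.118, "sy": -0.682}]' | python3 shift.py
echo '[{"wz": 0.0528}, {"sz": 0.4}, {"sz": 0.4}, {}, {}]' | python3 shift.py
python3 d.py .543 .018 .07 3.115
python3 -c "
from h import *
snap('top','pics/top3.png');snap('side','pics/side3.png')
i=cv2.imread('pics/top3.png')[170:320,260:400]; j=cv2.imread('pics/side3.png')[150:300,270:430]
cv2.imwrite('pics/t3.png',cv2.resize(cv2.hconcat([i,j]),None,fx=2.6,fy=2.6))"
```

```text
time_s: 15.8
ee_pos: [0.5424, 0.0173, 0.1268]
eef_rot: [3.141, -0.003, -3.085]
force: [0.8, 0.4, -2.3]
grip_width: 0.06
grip_force: 40.0
time_s: 16.3
ee_pos: [0.5426, 0.0187, 0.0879]
eef_rot: [3.142, -0.002, 3.115]
force: [-0.0, -0.3, -2.2]
grip_width: 0.0597
grip_force: 40.0
q [-0.033  0.442  1.677  0.     1.025 -1.577] yaw 3.1149 d in tool now [-0.0004 -0.0007  0.0179] in target frame [-0.0004 -0.0007  0.0179] rotvec [ 0.     -0.0019 -0.0001]
```

View pics/t3.png

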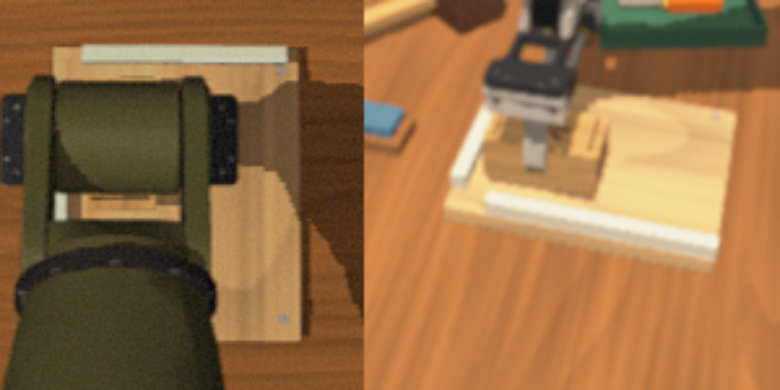

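The blank is inside both stops, with a gap to the end stop and to the fence. I'll lower it to contact.

To row units: 0.008 m is 0.16, 0.006 m is 0.12.

```bash
echo '[{"sz": 0.16}, {"sz": 0.12}, {"sz": 0.06}, {}, {}]' | python3 shift.py
echo '[{"sz": 0.02}, {"sz": 0.02}, {}, {}]' | python3 shift.py
```

```text
time_s: 16.9
ee_pos: [0.5431, 0.0187, 0.0715]
eef_rot: [-3.142, 0.0, 3.115]
force: [0.0, 0.4, -1.4]
grip_width: 0.0595
grip_force: 40.0
time_s: 17.3
ee_pos: [0.543, 0.0187, 0.0695]
eef_rot: [-3.142, 0.0, 3.115]
force: [-0.5, 1.2, -2.0]
grip_width: 0.06
grip_force: 40.0
```

To row units: 0.001 m is 0.02.

```bash
echo '[{"sz": 0.02}, {}, {}]' | python3 shift.py
echo '[{"sz": 0.01}, {}, {}]' | python3 shift.py; echo '[{"sz": 0.01}, {}, {}]' | python3 shift.py
```

```text
time_s: 17.6
ee_pos: [0.5432, 0.0187, 0.0687]
eef_rot: [-3.142, 0.001, 3.115]
force: [-0.7, -0.7, 2.9]
grip_width: 0.0596
grip_force: 40.0
time_s: 17.9
ee_pos: [0.5433, 0.0186, 0.0687]
eef_rot: [-3.142, 0.001, 3.115]
force: [-3.2, -0.3, 9.0]
grip_width: 0.0596
grip_force: 40.0
time_s: 18.2
ee_pos: [0.5434, 0.0187, 0.0687]
eef_rot: [-3.142, 0.001, 3.115]
force: [-5.5, -0.7, 14.9]
grip_width: 0.0596
grip_force: 40.0
```

To row units: 0.004 m is 0.08, 0.003 m is 0.06.

```bash
echo '[{"sz": -0.018}, {"sy": 0.08}, {"sy": 0.06}, {"sy": 0.06}, {}, {}]' | python3 shift.py
echo '[{"sy": 0.02}, {"sy": 0.02}, {}, {}]' | python3 shift.py;echo '[{"sy": 0.02}, {}, {}]' | python3 shift.py
```

```text
time_s: 18.8
ee_pos: [0.5437, 0.0292, 0.0687]
eef_rot: [3.141, 0.001, 3.115]
force: [0.6, 0.8, 6.2]
grip_width: 0.0601
grip_force: 40.0
time_s: 19.2
ee_pos: [0.5437, 0.0309, 0.0687]
eef_rot: [-3.142, 0.001, 3.115]
force: [-0.4, -1.3, 5.1]
grip_width: 0.0595
grip_force: 40.0
time_s: 19.5
ee_pos: [0.5438, 0.0319, 0.0687]
eef_rot: [-3.141, 0.001, 3.115]
force: [0.1, -2.1, 5.7]
grip_width: 0.0594
grip_force: 40.0
```

To row units: 0.001 m is 0.02.

```bash
echo '[{"sy": 0.02}, {}, {}]' | python3 shift.py;echo '[{"sy": 0.02}, {}, {}]' | python3 shift.py; echo '[{"sy": 0.01}, {}, {}]' | python3 shift.py; python3 -c "
from h import *
print(ctrl.get_obs()['moment'])"
```

```text
time_s: 19.8
ee_pos: [0.5438, 0.0328, 0.0687]
eef_rot: [-3.141, 0.001, 3.115]
force: [0.5, -2.3, 4.8]
grip_width: 0.0597
grip_force: 40.0
time_s: 20.1
ee_pos: [0.5438, 0.0339, 0.0687]
eef_rot: [-3.141, 0.001, 3.115]
force: [-0.6, -2.7, 5.0]
grip_width: 0.0599
grip_force: 40.0
time_s: 20.4
ee_pos: [0.5438, 0.0343, 0.0687]
eef_rot: [-3.141, 0.001, 3.115]
force: [0.1, -2.3, 5.7]
grip_width: 0.0595
grip_force: 40.0
[-0.32099131  0.08508529 -0.02467143]
```

To row units: 0.0008 m is 0.016.

```bash
for i in 1 2; do :; done; echo '[{"sy": 0.016}, {}, {}]' | python3 shift.py;echo '[{"sy": 0.016}, {}, {}]' | python3 shift.py; python3 -c "
from h import *
print(ctrl.get_obs()['moment'])"
```

```text
time_s: 20.7
ee_pos: [0.5438, 0.0346, 0.0687]
eef_rot: [-3.141, 0.001, 3.115]
force: [-1.5, -6.2, 6.1]
grip_width: 0.0594
grip_force: 40.0
time_s: 21.0
ee_pos: [0.5438, 0.0347, 0.0688]
eef_rot: [-3.14, 0.001, 3.114]
force: [-1.7, -11.8, 7.5]
grip_width: 0.06
grip_force: 39.9
[-2.24411636  0.32883614 -0.34417101]
```

To row units: -0.004 m is -0.08, -0.002 m is -0.04.

```bash
echo '[{"sy": -0.014}, {"sx": -0.08}, {"sx": -0.08}, {"sx": -0.04}, {}, {}]' | python3 shift.py
echo '[{"sx": -0.02}, {"sx": -0.02}, {}, {}]' | python3 shift.py; echo '[{"sx": -0.02}, {}, {}]' | python3 shift.py
```

```text
time_s: 21.6
ee_pos: [0.5536, 0.0344, 0.0688]
eef_rot: [-3.141, 0.0, 3.115]
force: [-3.4, -6.7, 7.5]
grip_width: 0.0596
grip_force: 40.0
time_s: 22.0
ee_pos: [0.5553, 0.0343, 0.0687]
eef_rot: [-3.14, -0.0, 3.115]
force: [-4.8, -6.7, 8.6]
grip_width: 0.0592
grip_force: 40.0
time_s: 22.3
ee_pos: [0.5563, 0.0343, 0.0687]
eef_rot: [-3.14, -0.0, 3.115]
force: [-6.0, -7.5, 9.5]
grip_width: 0.0599
grip_force: 40.0
```

To row units: -0.001 m is -0.02, -0.0004 m is -0.008.

```bash
echo '[{"sx": -0.02, "sz": -0.008}, {}, {}]' | python3 shift.py; echo '[{"sx": -0.016}, {}, {}]' | python3 shift.py;  echo '[{"sx": -0.016}, {}, {}]' | python3 shift.py
```

```text
time_s: 22.6
ee_pos: [0.5572, 0.0343, 0.0688]
eef_rot: [-3.14, -0.001, 3.115]
force: [-5.2, -6.4, 5.0]
grip_width: 0.0597
grip_force: 40.0
time_s: 22.9
ee_pos: [0.558, 0.0342, 0.0687]
eef_rot: [-3.14, -0.001, 3.115]
force: [-3.1, -7.1, 5.6]
grip_width: 0.0598
grip_force: 40.0
time_s: 23.2
ee_pos: [0.5588, 0.0343, 0.0687]
eef_rot: [-3.141, -0.001, 3.115]
force: [-4.4, -6.3, 6.2]
grip_width: 0.0596
grip_force: 40.0
```

To row units: -0.0008 m is -0.016.

```bash
echo '[{"sx": -0.016}, {}, {}]' | python3 shift.py; echo '[{"sx": -0.016}, {}, {}]' | python3 shift.py;  echo '[{"sx": -0.016}, {}, {}]' | python3 shift.py
```

```text
time_s: 23.5
ee_pos: [0.5596, 0.0342, 0.0687]
eef_rot: [-3.14, -0.001, 3.115]
force: [-4.0, -6.2, 5.8]
grip_width: 0.0598
grip_force: 40.0
time_s: 23.8
ee_pos: [0.5597, 0.0342, 0.0688]
eef_rot: [-3.141, -0.003, 3.115]
force: [-10.3, -6.6, 9.6]
grip_width: 0.0597
grip_force: 40.0
time_s: 24.1
ee_pos: [0.5599, 0.0343, 0.0688]
eef_rot: [-3.141, -0.004, 3.115]
force: [-16.5, -6.7, 13.9]
grip_width: 0.0598
grip_force: 40.0
```

To row units: 0.0006 m is 0.012, 0.0003 m is 0.006.

```bash
echo '[{"sx": 0.006, "sy": 0.012}, {}, {}, {}, {}]' | python3 shift.py
python3 -c "
from h import *
snap('top','pics/top4.png');snap('side','pics/side4.png')
o=ctrl.get_obs();print(o['force'],o['moment'],o['ee_pos'],o['eef_rot'],o['time_s'])
i=cv2.imread('pics/top4.png')[170:320,260:400]; j=cv2.imread('pics/side4.png')[150:300,270:430]
cv2.imwrite('pics/t4.png',cv2.resize(cv2.hconcat([i,j]),None,fx=2.6,fy=2.6))"
```

```text
time_s: 24.6
ee_pos: [0.5598, 0.0343, 0.0688]
eef_rot: [-3.14, -0.004, 3.114]
force: [-14.2, -10.7, 13.6]
grip_width: 0.0594
grip_force: 40.0
[-14.43587898  -9.76926162  13.52080345] [-1.91465318  2.45948117 -0.21538964] [0.55983616 0.03430805 0.06879977] [-3.1397241  -0.00373546  3.11448774] 24.7
```

View pics/t4.png

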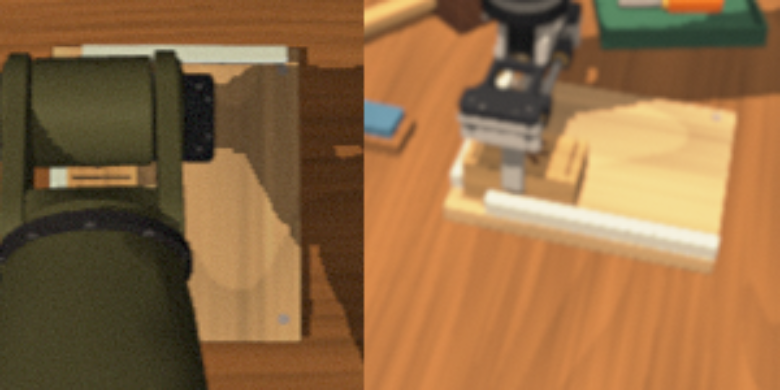

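The blank sits against both stops, with the fingers clear above them. The forces are steady at about 14 N in x and 10 N in y, so I'm handing in.

```bash
python3 -c "
from station import ctrl
print(ctrl.hand_in())"
```

```text
the job is handed in; nothing more can be done
None
```

I handed in the job at about 25 s: the gouge lies flat in the tray, and the gripper is still holding the blank in the corner, pushing about 14 N towards the end stop and 10 N towards the long fence; the hand-in returned no verdict.

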